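Fetch the flanged stub from behind the spray cans

TASK

The steel flanged stub in the storage tray has to go on the welding turntable, but three spray cans stand around it: first stand all three cans upright in the grey side tray, leaving the stub where it is until they are clear. Then lift out the stub and seat it flat, stub up, inside the black cup of the turntable, and only after that put every can back upright, centred on the spot of its own colour. Never tip a can or the stub over.

Things in the scene. Friction and masses are not known exactly. Their poses are not given: they have to be found in the camera images.
- red_can: red spray can, red all over with a pale paper band: body 54 mm across, topped by a red cap 44 mm across that spans 101 to 132 mm above the can's base (132 mm overall, about 0.25 kg). Cap or body can be gripped from above. Origin at the centre of its underside, z up; round about z. At the start it stands on the spot of its own colour.
- blue_can: blue spray can, blue all over with a pale paper band: body 54 mm across, topped by a blue cap 44 mm across that spans 101 to 132 mm above the can's base (132 mm overall, about 0.25 kg). Cap or body can be gripped from above. Origin at the centre of its underside, z up; round about z. At the start it stands on the spot of its own colour.
- yellow_can: yellow spray can, yellow all over with a pale paper band: body 54 mm across, topped by a yellow cap 44 mm across that spans 101 to 132 mm above the can's base (132 mm overall, about 0.25 kg). Cap or body can be gripped from above. Origin at the centre of its underside, z up; round about z. At the start it stands on the spot of its own colour.
- red_spot: red disc, 68 mm across and 2 mm thick, fixed in the storage tray: the home of the red can. Origin at the centre of its underside, 4 mm above the bench; the can stands on its top at 6 mm above the bench. At the start its can covers all but the rim.
- blue_spot: blue disc, 68 mm across and 2 mm thick, fixed in the storage tray: the home of the blue can. Origin at the centre of its underside, 4 mm above the bench; the can stands on its top at 6 mm above the bench. At the start its can covers all but the rim.
- yellow_spot: yellow disc, 68 mm across and 2 mm thick, fixed in the storage tray: the home of the yellow can. Origin at the centre of its underside, 4 mm above the bench; the can stands on its top at 6 mm above the bench. At the start its can covers all but the rim.
- stub: turned steel part: flange 48 mm across, 10 mm thick, with an upright stub 24 mm across from its middle to 50 mm above the underside; 0.3 kg. Origin at the centre of its underside, z up the stub. Starts on the storage tray's floor (4 mm above the bench), hemmed in by the taller cans: one on either side along the tray's y, one on its -x side, each centre about 62 mm away, 11 mm gap to the flange.
- rack: low aluminium storage tray fixed on the bench, 150 mm (its x) by 210 mm (its y), floor 4 mm thick, rims 10 mm high. Origin at the centre of its underside, z up. The three coloured spots lie in it at (30, 62), (30, -62) and (-32, 0) mm in its own x, y, any colour at any of these; the steel part starts at about (30, 0).
- drip_tray: empty grey side tray fixed on the bench, open on top, 250 mm (its x) by 110 mm (its y) outside, walls 4 mm thick and 16 mm high, floor 4 mm thick. Origin at the centre of its underside, z up. Three cans fit in a row along its x, 75 mm apart.
- turntable: small round welding turntable, fixed: green foot 124 mm across, steel disc 110 mm across with its top at 24 mm, and in its middle a black cup, 80 mm across outside and 70 mm inside, whose floor is 28 mm and whose rim is 36 mm above the bench. A short black crank sticks out at its -x side. Origin at the centre of its underside, the cup is centred on it.
There are look-alikes about, which are no part of the job. What is meant by the red_can is not brown, purple or turquoise, and is the larger of those in its own colour.

How it is judged:
On the way, in this order (a step that is already met when the one before it is completed fails the run):
1. all three cans stand released in the grey side tray, the stub not yet moved (x of red_can in the frame of drip_tray between -0.1 and 0.1 m and y of red_can in the frame of drip_tray between -0.03 and 0.03 m and z of each of red_can, blue_can, yellow_can in the frame of drip_tray below 0.01 m and angle between each of red_can, blue_can, yellow_can's own z axis and vertical below 0.1 rad and linear speed of each of red_can, blue_can, yellow_can below 0.03 m/s and contact force between the fingers and red_can below 0.3 N and x of blue_can in the frame of drip_tray between -0.1 and 0.1 m and y of blue_can in the frame of drip_tray between -0.03 and 0.03 m and contact force between the fingers and blue_can below 0.3 N and x of yellow_can in the frame of drip_tray between -0.1 and 0.1 m and y of yellow_can in the frame of drip_tray between -0.03 and 0.03 m and contact force between the fingers and yellow_can below 0.3 N and distance of stub from where it was at the start of the episode below 0.02 m), for 0.2 s.
2. the stub sits released in the black cup while all three cans stand in the side tray (x of red_can in the frame of drip_tray between -0.1 and 0.1 m and y of red_can in the frame of drip_tray between -0.03 and 0.03 m and z of each of red_can, blue_can, yellow_can in the frame of drip_tray below 0.01 m and angle between each of red_can, blue_can, yellow_can, stub's own z axis and vertical below 0.1 rad and linear speed of each of red_can, blue_can, yellow_can below 0.03 m/s and contact force between the fingers and red_can below 0.3 N and x of blue_can in the frame of drip_tray between -0.1 and 0.1 m and y of blue_can in the frame of drip_tray between -0.03 and 0.03 m and contact force between the fingers and blue_can below 0.3 N and x of yellow_can in the frame of drip_tray between -0.1 and 0.1 m and y of yellow_can in the frame of drip_tray between -0.03 and 0.03 m and contact force between the fingers and yellow_can below 0.3 N and horizontal distance between stub and turntable below 0.014 m and z of stub in the frame of turntable between 0.024 and 0.032 m and linear speed of stub below 0.02 m/s and contact force between the fingers and stub below 0.3 N), for 0.2 s.
At the end, for the whole second after the job is handed in: The stub stands upright on the floor of the turntable's black cup (within 14 mm of its centre), and each can stands upright on the spot of its own colour within 12 mm of its centre; all released and at rest (horizontal distance between red_can and red_spot below 0.012 m and z of red_can in the frame of red_spot between -0.003 and 0.006 m and angle between each of red_can, blue_can, yellow_can, stub's own z axis and vertical below 0.1 rad and linear speed of each of red_can, blue_can, yellow_can, stub below 0.02 m/s and horizontal distance between blue_can and blue_spot below 0.012 m and z of blue_can in the frame of blue_spot between -0.003 and 0.006 m and horizontal distance between yellow_can and yellow_spot below 0.012 m and z of yellow_can in the frame of yellow_spot between -0.003 and 0.006 m and horizontal distance between stub and turntable below 0.014 m and z of stub in the frame of turntable between 0.024 and 0.032 m and contact force between the fingers and stub below 0.3 N); the robot touches nothing.
It fails at once if a can is tipped (more than about 35 degrees) (angle between any of red_can, blue_can, yellow_can's own z axis and vertical above 0.6 rad).
It fails at once if the stub is tipped (more than about 45 degrees) (angle between stub's own z axis and vertical above 0.8 rad).
It also fails if it takes over 144 s, if anything falls off the work surface, if the arm or the gripper's body presses on something with over 40 N, if the wrist force passes 120 N, or if a joint passes its speed limit or range.

ROBOT

A 6-joint arm with a two-finger parallel gripper is mounted at the origin on the work surface. World frame = base frame: x ahead of the robot, y to its left, z up, the work surface at z = 0. Lengths are in m, angles in rad, forces in N, time in s.
With the tool pointing down it reaches from about 0.375 to 0.75 m from the base axis. Payload 9 kg.
Tool frame: the origin (TCP) lies midway between the tips of the shut fingers; the grasp point (between the pads) lies 19 mm behind it (manip.hold_point_z is the distance from the TCP to the grasp point, in m); z points along the fingers, x is the direction in which the jaws open and shut, and the axes are right-handed (so a half turn about z gives the same grasp; the last joint's range is limited). The gripper opens to 85 mm and grips with 20 to 120 N. Pads are 22 mm wide; open, the fingers measure 114 mm over their backs; the gripper's body (76 mm by 85 mm) begins 54 mm behind the grasp point. The pads swing forward as they close: fully open they stand 13 mm farther back than shut.
Start: joints at [1.066, 0.104, 0.097, 1.564, 0, 1.353], TCP at [0.17, 0.576, 0.231] pointing down, gripper open.
Joint ranges: [-2.99, 2.99], [-0.84, 1.86], [-1.1, 1.16], [-1.84, 2.11], [-1.51, 1.56], [-3.14, 3.14]. Speed limits (rad/s): [2.22, 2.22, 2.57, 3.14, 3.14, 3.14].

INTERFACE

Orientations are given as [roll, pitch, yaw] about the fixed x, y, z axes, in that order (R = Rz(yaw) Ry(pitch) Rx(roll)).
In Python, from plant import manip gives the robot as it stands.
- The arm moves only by the tool jog_arm, never from a script. Its argument "series" is a list of rows, each a list of 3 entries, a list of its own where there are three numbers: the opening, from 0 (shut) to 1 (fully open), then the shift along the tool's x, y, z in mm, then the turn about the tool's z in rad. A call has 1 to 20 rows; each row shifts and turns the commanded pose from where the row before left it, along the tool's axes as they then stand; what a row does not reach is not made up. A row lasts 1/12 s, in which the tool goes at most 41.7 mm and 7.16 degrees, less where a joint would pass 70% of its speed; a pose out of reach is approached as far as the arm can. A call is refused whole if a number of a shift passes 41.7 or a number of a turn 0.125, either way. A call with a gripper value outside its range is refused whole. The fingers move at their own pace and stop on an object; the grip force is fixed at half the most. Time passes only in rows, so rows that do not move let the fingers close. It gives the time, the measured TCP pose, the force and the opening at its end, in the units of the state.
- manip.observe(): the state, without advancing time (a new reading comes with each control period).
- manip.capture(name): name is "scene" or "side" or "wrist"; returns a dict with "color" (400x640x3 uint8, red, green, blue), "fx", "fy", "cx", "cy" (pixels), "view" (4x4, takes a point from world to camera coordinates). Camera axes: x right, y up, looking along -z (the intrinsics and any distortion apply to the point x, -y, -z); pixel columns grow to the right and rows downward; lengths in m; the calibration is good to about 2 mm. The wrist camera is an equidistant fisheye: a pixel r from the principal point sees the ray r / f radians off the axis. A picture is of the moment at which its call begins. There is no depth.
- manip.finish_job(): hands the job in, once; it reports no verdict.
Trained networks look in a picture, given as the dict that the camera call returned (one of the last four; its "shot" number tells which), for a name from the list of things; names that differ only in an ending like _2 or _b are one class to them, and where a whole thing is asked for, a point or a joint stands for the part that bears it (a point fixed in the world has none). Each returns a list of dicts, best first, with "p" (0 to 1); they miss things now and then, are a little off and sometimes report something else, mostly with a low value. They report only what shows in the picture. A call takes as long as a camera call. They do not tell look-alikes from the thing itself.
- manip.trace(name, picture): "region" (400x640 bool, what is visible of it) and "extent" ([left, top, right, bottom] in pixels, round what is visible of it).
- manip.pinpoint(name, picture): "pixel" ([column, row] in pixels: a listed point, or the origin of a listed thing).
The state is a dict: "t": time; "q": joint angles; "joint_velocities": joint speeds; "joint_torque": joint torques, N m; "tcp_pos": TCP position; "tool_rot": TCP orientation; "contact_force": force on the tool from outside, world axes, zero at the start; "wrist_torque": the same for the moment, N m; "grip_width": opening from 0.0 (shut) to 1.0 (fully open).
Only numpy, scipy, OpenCV 4.12 (cv2) and the standard library are available. Lean on these libraries where they do the work, as an engineer would, in place of code of your own. Each camera call takes 0.05 s, during which the arm holds its last target. There are 200 camera calls.

## Working session

There is one attempt and no reset: what is moved stays moved. The work goes in short steps, Python scripts to look and compute and a tool call to move; the robot and the scene stay as the last step left them, time stands still between calls to the robot, and variables do not carry over. Pictures are saved under pics/ and viewed, about 12 in all and at most 16, crops included, and the job is handed in when it is done.

Besides the shell and the picture viewer there is one more tool, called as name(argument=value, ...), one argument or row to a line, values as JSON. jog_arm: Moves the arm, as the interface text tells. Its arguments: {"type":"object","properties":{"series":{"type":"array"}},"required":["series"]}

```bash
ls; mkdir -p pics; python3 - <<'E'
from plant import manip
import cv2
s=manip.observe(); print(s['t'],s['tcp_pos'],s['tool_rot'],s['grip_width'])
for n in ['scene','side']:
    p=manip.capture(n); cv2.imwrite(f'pics/{n}0.png',p['color'][:,:,::-1])
    print(n,p['fx'],p['cx'],p['cy'],p['view'].round(3).tolist(),[k for k in p])
    for o in ['red_can','blue_can','yellow_can','stub','rack','drip_tray','turntable','red_spot','blue_spot','yellow_spot']:
        print(o,[(round(d['p'],2),[round(float(x)) for x in d['pixel']]) for d in manip.pinpoint(o,p)],[(round(d['p'],2),[round(float(x)) for x in d['extent']]) for d in manip.trace(o,p)])
E
```

```text
pics
0.0 [0.16956568 0.57517893 0.23051338] [-3.14128056e+00  1.34343693e-03  1.28393788e+00] 1.0003238876355187
scene 361.48782245522216 324.1148179676223 202.5081727351054 [[0.655, 0.756, -0.004, -0.35], [-0.577, 0.503, 0.644, 0.278], [0.488, -0.419, 0.765, -1.003], [0.0, 0.0, 0.0, 1.0]] ['color', 'fx', 'fy', 'cx', 'cy', 'view', 'shot']
red_can [(0.96, [310, 236]), (0.94, [219, 216]), (0.8, [255, 268]), (0.78, [261, 190]), (0.71, [283, 299])] [(0.98, [202, 181, 229, 225]), (0.85, [263, 253, 301, 321]), (0.69, [239, 137, 274, 196]), (0.66, [294, 185, 320, 247]), (0.65, [239, 234, 264, 278])]
blue_can [(0.78, [370, 217])] []
yellow_can [(0.8, [323, 203])] [(0.57, [308, 149, 340, 212])]
stub [(0.86, [338, 225])] [(0.71, [325, 205, 349, 236]), (0.46, [353, 209, 381, 229]), (0.3, [293, 232, 325, 251])]
rack [(0.58, [332, 216])] [(0.79, [275, 176, 395, 265]), (0.53, [380, 116, 432, 157])]
drip_tray [(0.94, [169, 313])] [(0.88, [98, 247, 243, 386])]
turntable [(0.65, [404, 144]), (0.61, [324, 202])] [(0.65, [378, 115, 430, 160])]
red_spot [(0.71, [306, 238]), (0.67, [403, 142]), (0.53, [3
[... 510 characters left out ...]
 (0.89, [375, 157, 403, 214]), (0.77, [323, 121, 342, 161]), (0.77, [383, 135, 403, 159])]
blue_can [(0.85, [277, 225])] [(0.81, [262, 173, 290, 233])]
yellow_can [(0.86, [321, 219])] [(0.69, [308, 170, 334, 230])]
stub [(0.82, [295, 209])] [(0.67, [287, 189, 308, 215])]
rack [(0.89, [310, 215])] [(0.75, [252, 178, 362, 261])]
drip_tray [(0.75, [313, 187]), (0.71, [359, 114])] [(0.69, [307, 92, 405, 134])]
turntable [(0.74, [296, 340])] [(0.65, [259, 306, 337, 373])]
red_spot [(0.49, [280, 224]), (0.48, [308, 189])] []
blue_spot [(0.67, [278, 224])] [(0.47, [268, 218, 293, 237]), (0.31, [310, 171, 333, 228]), (0.31, [307, 92, 410, 133])]
yellow_spot [(0.69, [316, 217]), (0.4, [294, 208])] []
```

View pics/scene0.png

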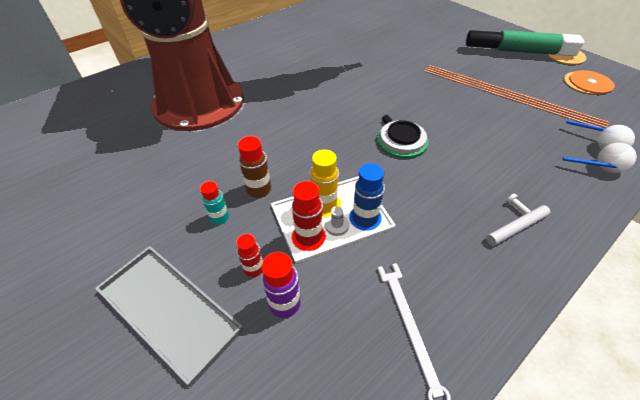

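View pics/side0.png

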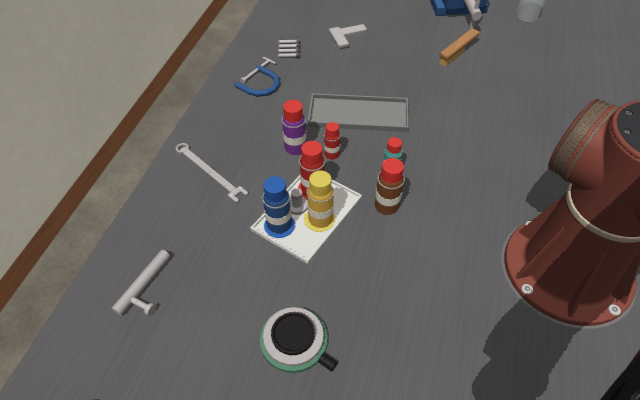

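The pictures show the red can at about (308,236), the yellow at (323,203) and the blue at (370,217) in the scene view, all three in the white tray. The stub is at (338,225), the grey tray at (169,313) and the cup at (404,134). The brown, teal, purple and small red ones are decoys.

```bash
cat > h.py <<'E'
import numpy as np, cv2
from plant import manip
from scipy.optimize import least_squares
def ray(p,px):
    """world origin and unit direction through pixel; fisheye for wrist"""
    u=np.array([(px[0]-p['cx'])/p['fx'],(px[1]-p['cy'])/p['fy']])
    if p.get('name')=='wrist':
        r=np.linalg.norm(u); s=np.sin(r)/r if r>1e-9 else 1
        d=np.array([u[0]*s,-u[1]*s,-np.cos(r)])
    else: d=np.array([u[0],-u[1],-1.])
    V=p['view']; R=V[:3,:3]; return -R.T@V[:3,3], R.T@(d/np.linalg.norm(d))
def proj(p,X):
    X=np.atleast_2d(X); c=X@p['view'][:3,:3].T+p['view'][:3,3]; d=c*[1,-1,-1]
    if p.get('name')=='wrist':
        rho=np.hypot(d[:,0],d[:,1]); th=np.arctan2(rho,d[:,2]); k=(th/np.maximum(rho,1e-9))[:,None]
        uv=d[:,:2]*k
    else: uv=d[:,:2]/d[:,2:]
    return uv*[p['fx'],p['fy']]+[p['cx'],p['cy']]
def cap(n):
    p=manip.capture(n); p['name']=n; return p
def tri(l):
    A=0;b=0;rs=[ray(p,x) for p,x in l]
    for o,d in rs:
        M=np.eye(3)-np.outer(d,d);A=A+M;b=b+M@o
    X=np.linalg.solve(A,b)
    return X,max(np.linalg.norm(np.cross(X-o,d)) for o,d in rs)
def plane(p,px,z):
    o,d=ray(p,px); return o+d*(z-o[2])/d[2]
def circ(c,r,n=48):
    a=np.linspace(0,2*np.pi,n,endpoint=False); return np.c_[c[0]+r*np.cos(a),c[1]+r*np.sin(a),np.full(n,c[2])]
E
python3 - <<'E'
from h import *
a=cap('scene');b=cap('side')
def near(o,p,px):
    l=manip.pinpoint(o,p); l=[d for d in l if np.hypot(*(np.array(d['pixel'])-px))<12]
    return np.array(l[0]['pixel']) if l else np.array(px,float)
for o,pa,pb in [('red_can',(310,236),(311,186)),('blue_can',(370,217),(277,225)),('yellow_can',(323,203),(321,219)),('stub',(338,225),(295,209)),('drip_tray',(169,313),(359,114)),('turntable',(404,140),(296,340)),('rack',(332,216),(310,215))]:
    x,y=near(o,a,pa),near(o,b,pb); X,e=tri([(a,x),(b,y)]); print(o,X.round(4),round(e,4))
# cap-colour regions -> centroid triangulated
H=[cv2.cvtColor(p['color'],cv2.COLOR_RGB2HSV) for p in (a,b)]
# tray corners
for o in ['rack','drip_tray']:
    for p in (a,b):
        for d in manip.trace(o,p)[:1]:
            m=d['region'].astype(np.uint8); c=max(cv2.findContours(m,0,2)[0],key=cv2.contourArea)
            hull=cv2.convexHull(c); q=cv2.approxPolyDP(hull,0.04*cv2.arcLength(hull,True),True)[:,0]
            z=.01 if o=='rack' else .016
            print(o,p['name'],d['p'],q.tolist(),[plane(p,k,z)[:2].round(3).tolist() for k in q])
E
```

```text
red_can [ 0.5545 -0.0538 -0.0024] 0.0002
blue_can [0.5977 0.0585 0.0087] 0.0034
yellow_can [0.5116 0.016  0.008 ] 0.0021
stub [0.5688 0.0038 0.0061] 0.0015
drip_tray [ 0.5131 -0.3329 -0.0035] 0.0015
turntable [ 0.4771  0.3039 -0.0089] 0.0004
rack [0.5404 0.0093 0.005 ] 0.0057
rack scene 0.84 [[394, 227], [296, 262], [272, 205], [383, 208]] [[0.649, 0.083], [0.585, -0.112], [0.445, -0.065], [0.602, 0.102]]
rack side 0.25 [[298, 188], [307, 200], [307, 210], [294, 214], [291, 191]] [[0.581, -0.044], [0.551, -0.016], [0.543, 0.01], [0.567, 0.028], [0.593, -0.031]]
drip_tray scene 0.92 [[148, 246], [244, 329], [191, 385], [96, 288]] [[0.378, -0.302], [0.63, -0.252], [0.649, -0.355], [0.402, -0.406]]
drip_tray side 0.96 [[311, 95], [405, 98], [408, 129], [309, 126]] [[0.642, -0.351], [0.404, -0.404], [0.376, -0.293], [0.613, -0.238]]
```

jog_arm(
  series=[
    [1,[-21.5,23.5,-6.5],0],
    [1,[-21.5,23.5,-6.5],0],
    [1,[-21.5,23.5,-6.5],0],
    [1,[-21.5,23.5,-6.5],0],
    [1,[-21.5,23.5,-6.5],0],
    [1,[-21.5,23.5,-6.5],0],
    [1,[-21.5,23.5,-6.5],0],
    [1,[-21.5,23.5,-6.5],0],
    [1,[-21.5,23.5,-6.5],0],
    [1,[-21.5,23.5,-6.5],0],
    [1,[-21.5,23.5,-6.5],0],
    [1,[-21.5,23.5,-6.5],0],
    [1,[-21.5,23.5,-6.5],0],
    [1,[-21.5,23.5,-6.5],0],
    [1,[-21.5,23.5,-6.5],0],
    [1,[-21.5,23.5,-6.5],0],
    [1,[-21.5,23.5,-6.5],0],
    [1,[-21.5,23.5,-6.5],0],
    [1,[-21.5,23.5,-6.5],0],
    [1,[-21.5,23.5,-6.5],0],
  ],
)

```text
t: 4.77
tcp_pos: [0.4995, 0.0285, 0.3618]
tool_rot: [3.141, -0.0, 1.284]
contact_force: [0.8, 0.8, 0.7]
grip_width: 1.0
```

```bash
python3 - <<'E'
from h import *
s=manip.observe(); print(s['t'],s['tcp_pos'],s['tool_rot'],s['q'],s['contact_force'])
p=cap('wrist'); cv2.imwrite('pics/w1.png',p['color'][:,:,::-1]); print(p['fx'],p['cx'],p['cy'],-p['view'][:3,:3].T@p['view'][:3,3])
for o in ['red_can','blue_can','yellow_can','stub','turntable','drip_tray','rack']:
    print(o,[(round(d['p'],2),np.round(d['pixel'])) for d in manip.pinpoint(o,p)])
E
```

```text
4.7667 [0.49947314 0.02854047 0.36176193] [ 3.14108905e+00 -1.72680299e-04  1.28378516e+00] [-2.05042428e-01 -1.23894118e-01  1.12084603e-01  1.80625899e+00
  1.30866670e-04  8.19688131e-02] [0.81537519 0.80655855 0.68335371]
309.70691628693146 322.74774045675287 193.8606193684051 [0.43017031 0.04860746 0.50583896]
red_can [(0.96, array([239., 249.])), (0.95, array([220., 211.])), (0.94, array([198., 125.])), (0.77, array([284., 191.])), (0.75, array([247.,  96.]))]
blue_can [(0.8, array([356., 198.]))]
yellow_can [(0.56, array([319., 158.]))]
stub [(0.94, array([322., 193.]))]
turntable [(0.56, array([470.,  96.]))]
drip_tray [(0.66, array([149., 211.]))]
rack [(0.57, array([320., 193.]))]
```

View pics/w1.png

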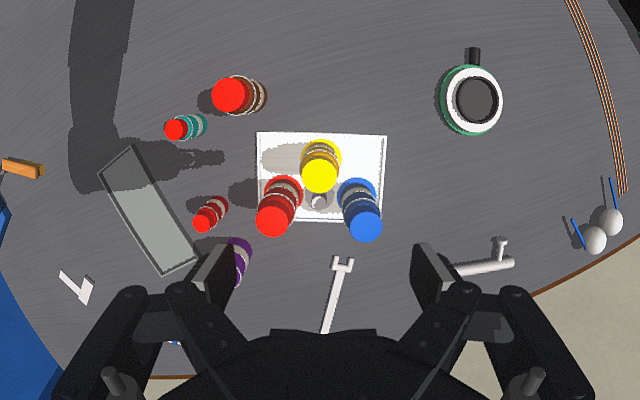

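The wrist view shows the red cap at (277,221), blue at (366,226), yellow at (319,172), the stub at (320,198), the grey tray at (150,210) and the cup at (475,98). Next I fit the caps, the cup and the tray across the three views.

```bash
cat > m.py <<'E'
from h import *
def cen(mask_pts_hull):
    M=cv2.moments(mask_pts_hull); return np.array([M['m10'],M['m01']])/M['m00']
def mask(p,col,bright=180):
    h,s,v=cv2.split(cv2.cvtColor(p['color'],cv2.COLOR_RGB2HSV).astype(int))
    k={'red':(h<6)|(h>174),'blue':(h>100)&(h<125),'yellow':(h>20)&(h<34)}[col]
    return (k&(s>120)&(v>bright)).astype(np.uint8)
def capmask(p,col,X):
    """component of the cap's colour nearest the predicted cap centre"""
    n,lab,st,c=cv2.connectedComponentsWithStats(mask(p,col)); u=proj(p,X)[0]
    i=min((i for i in range(1,n) if st[i,4]>60),key=lambda i:np.hypot(*(c[i]-u))); return c[i],st[i,4]
def caphull(p,X):  # X: cap centre, 31 mm high, 44 across
    P=np.r_[circ(X+[0,0,.0155],.022),circ(X-[0,0,.0155],.022)]
    h=cv2.convexHull(proj(p,P).astype(np.float32)); return cen(h),cv2.contourArea(h)
E
python3 - <<'E'
from m import *
V=[cap(n) for n in ('scene','side','wrist')]
for col,x,y in [('red',.5545,-.054),('blue',.598,.0585),('yellow',.5116,.016)]:
    X0=np.array([x,y,.1225]); obs=[capmask(p,col,X0) for p in V]
    f=lambda X:np.concatenate([caphull(p,X)[0]-o[0] for p,o in zip(V,obs)])
    r=least_squares(f,X0); print(col,r.x.round(4),'want z .1225',f(r.x).round(1),[(int(o[1]),int(caphull(p,r.x)[1])) for p,o in zip(V,obs)])
w=V[2]
pts={}
for o,z in [('stub',.004),('turntable',0),('drip_tray',0),('rack',0)]:
    l=[]
    for p in V:
        d=manip.pinpoint(o,p)
        if d: l.append((p,d[0]['pixel']))
    print(o,[plane(p,px,z)[:2].round(4).tolist() for p,px in l])
    if o!='drip_tray': X,e=tri(l); print(X.round(4),round(e,4))
for p in V:
    d=[q for q in manip.trace('drip_tray',p)][0]
    c=max(cv2.findContours(d['region'].astype(np.uint8),0,2)[0],key=cv2.contourArea); h=cv2.convexHull(c)
    q=cv2.approxPolyDP(h,0.04*cv2.arcLength(h,True),True)[:,0]; P=np.array([plane(p,k,.016)[:2] for k in q]); print(p['name'],P.mean(0).round(4),P.round(3).tolist())
print(manip.observe()['t'])
E
```

```text
red [ 0.5522 -0.0562  0.1332] want z .1225 [-1.5 -0.1 -1.   0.5  0.3  0. ] [(472, 722), (239, 478), (823, 1131)]
blue [0.5921 0.0606 0.1344] want z .1225 [ 0.1  0.6 -0.  -2.1  1.2 -1.3] [(352, 664), (107, 536), (780, 1136)]
yellow [0.509  0.0214 0.1356] want z .1225 [-0.4 -0.2  0.   0.6 -0.   0.4] [(332, 615), (279, 529), (1057, 1194)]
stub [[0.4896, 0.2849], [0.5714, 0.0102], [0.5728, 0.0032]]
[0.5552 0.0805 0.1447] 0.0677
turntable [[0.4909, 0.2917], [0.476, 0.3008], [0.4775, 0.3033]]
[ 0.4797  0.3022 -0.0076] 0.0052
drip_tray [[0.5098, -0.3295], [0.5123, -0.3363], [0.5236, -0.3365]]
rack [[0.5402, 0.0187], [0.5731, 0.0037]]
[0.5614 0.0039 0.0333] 0.0036
scene [ 0.5149 -0.3291] [[0.381, -0.302], [0.627, -0.254], [0.649, -0.356], [0.403, -0.405]]
side [ 0.5035 -0.3267] [[0.623, -0.36], [0.404, -0.404], [0.378, -0.303], [0.609, -0.239]]
wrist [ 0.5107 -0.329 ] [[0.379, -0.302], [0.615, -0.246], [0.645, -0.358], [0.404, -0.41]]
6.0667
```

jog_arm(
  series=[
    [1,[-22,24.8,10],0],
    [1,[-22,24.8,10],0],
    [1,[-22,24.8,10],0],
    [1,[0,0,35],0],
    [1,[0,0,35],0],
    [1,[0,0,35],0],
    [1,[0,0,35],0],
    [1,[0,0,30],0],
    [1,[0,0,25],0],
    [1,[0,0,15],0],
    [1,[0,0,10],0],
    [1,[0,0,8],0],
    [1,[0,0,0],0],
    [0,[0,0,0],0],
    [0,[0,0,0],0],
    [0,[0,0,0],0],
    [0,[0,0,0],0],
    [0,[0,0,0],0],
    [0,[0,0,0],0],
  ],
)

```text
t: 7.65
tcp_pos: [0.5524, -0.0546, 0.1047]
tool_rot: [3.139, 0.0, 1.284]
contact_force: [0.2, -1.1, 5.9]
grip_width: 0.499
```

```bash
python3 - <<'E'
from h import *
s=manip.observe(); print(s['t'],s['tcp_pos'],s['contact_force'],s['grip_width'])
p=cap('wrist');q=cap('scene'); a=p['color'][:,:,::-1]; cv2.imwrite('pics/w2.png',np.hstack([a[100:,160:480],q['color'][100:,180:480,::-1]]))
E
```

```text
7.65 [ 0.55240703 -0.05464683  0.10472854] [ 0.17498681 -1.14637261  5.87543655] 0.49880836068067064
```

View pics/w2.png

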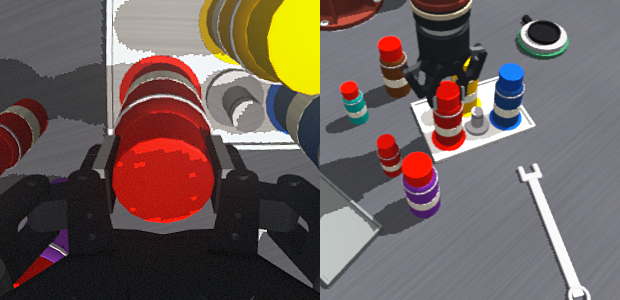

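jog_arm(
  series=[
    [0,[0,0,-10],0],
    [0,[0,0,-25],0],
    [0,[0,0,-30],0],
    [0,[0,0,-30],0],
    [0,[0,0,-30],0],
    [0,[0,0,-30],0],
    [0,[0,0,-15],0],
    [0,[-15,6.6,0],0],
    [0,[-28,12.4,0],0],
    [0,[-28,12.4,0],0],
    [0,[-28,12.4,0],0],
    [0,[-28,12.4,0],0],
    [0,[-28,12.4,0],0],
    [0,[-28,12.4,0],0],
    [0,[-28,12.4,0],0],
    [0,[-19,8,0],0],
    [0,[-10,4.6,0],0],
    [0,[0,0,0],0],
    [0,[0,0,0],0],
  ],
)

```text
t: 9.33
tcp_pos: [0.5851, -0.3146, 0.2731]
tool_rot: [-3.141, -0.001, 1.283]
contact_force: [-0.1, 0.9, -2.6]
grip_width: 0.499
```

```bash
python3 - <<'E'
from h import *
s=manip.observe(); print(s['t'],s['tcp_pos'],s['contact_force'],s['grip_width'])
p=cap('side');q=cap('scene'); cv2.imwrite('pics/w3.png',np.hstack([p['color'][30:330,230:520,::-1],q['color'][100:,60:430,::-1]]))
E
```

```text
9.3333 [ 0.58510877 -0.31455502  0.27312954] [-0.0721724   0.92845934 -2.64777751] 0.4985162054567096
```

View pics/w3.png

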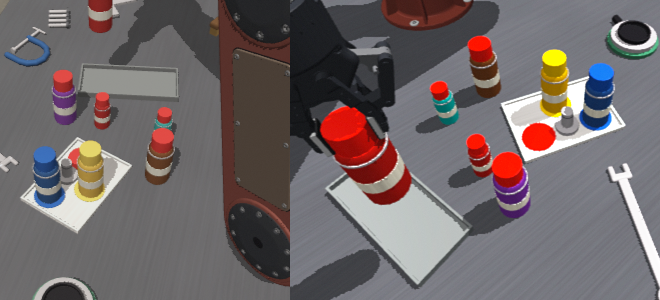

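jog_arm(
  series=[
    [0,[0,0,12],0],
    [0,[0,0,30],0],
    [0,[0,0,30],0],
    [0,[0,0,30],0],
    [0,[0,0,30],0],
    [0,[0,0,20],0],
    [0,[0,0,10],0],
    [0,[0,0,5],0],
    [0,[0,0,2],0],
    [0,[0,0,0],0],
    [0,[0,0,0],0],
    [1,[0,0,0],0],
    [1,[0,0,0],0],
    [1,[0,0,0],0],
    [1,[0,0,0],0],
    [1,[0,0,-10],0],
    [1,[0,0,-30],0],
    [1,[0,0,-40],0],
    [1,[0,0,-40],0],
    [1,[0,0,-40],0],
  ],
)

```text
t: 11.1
tcp_pos: [0.585, -0.3141, 0.267]
tool_rot: [3.141, 0.0, 1.284]
contact_force: [0.0, -1.3, 0.3]
grip_width: 0.999
```

```bash
python3 - <<'E'
from m import *
s=manip.observe(); print(s['t'],s['tcp_pos'],s['contact_force'],s['grip_width'])
q=cap('scene');w=cap('wrist');p=cap('side'); cv2.imwrite('pics/w4.png',np.hstack([w['color'][:300,160:500,::-1],q['color'][100:,60:430,::-1]]))
# red spot, now bare
for v in (q,p):
    n,lab,st,c=cv2.connectedComponentsWithStats(mask(v,'red',150)); u=proj(v,[.552,-.056,.006])[0]
    i=min((i for i in range(1,n) if st[i,4]>60),key=lambda i:np.hypot(*(c[i]-u))); print(v['name'],st[i,4],c[i],plane(v,c[i],.006))
E
```

```text
11.1 [ 0.58501008 -0.31407588  0.26698218] [ 0.02248545 -1.34887069  0.27616008] 0.9992872146635091
scene 743 [308.243607   236.41453567] [ 0.55344051 -0.057155    0.006     ]
side 129 [304.03100775 186.82945736] [ 0.5696042  -0.05422925  0.006     ]
```

View pics/w4.png

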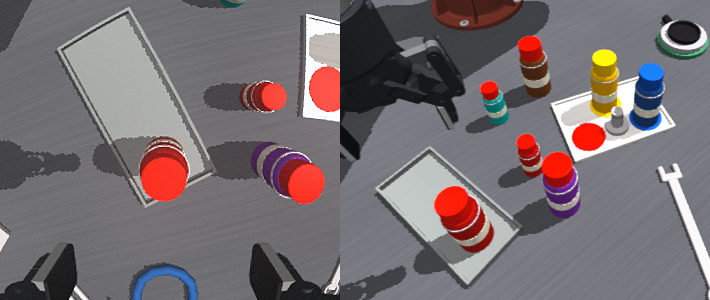

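jog_arm(
  series=[
    [1,[28.5,-8,0],0],
    [1,[38,-10.4,0],0],
    [1,[38,-10.4,0],0],
    [1,[38,-10.4,0],0],
    [1,[38,-10.4,0],0],
    [1,[38,-10.4,0],0],
    [1,[38,-10.4,0],0],
    [1,[38,-10.4,0],0],
    [1,[38,-10.4,0],0],
    [1,[28.5,-8,0],0],
    [1,[0,0,0],0],
    [1,[0,0,35],0],
    [1,[0,0,35],0],
    [1,[0,0,35],0],
    [1,[0,0,35],0],
    [1,[0,0,15],0],
    [1,[0,0,8],0],
    [1,[0,0,0],0],
  ],
)

```text
t: 12.75
tcp_pos: [0.5908, 0.0599, 0.099]
tool_rot: [-3.138, 0.001, 1.284]
contact_force: [-0.5, -0.9, 0.3]
grip_width: 1.0
```

jog_arm(
  series=[
    [0,[0,0,0],0],
    [0,[0,0,0],0],
    [0,[0,0,0],0],
    [0,[0,0,0],0],
    [0,[0,0,0],0],
    [0,[0,0,0],0],
  ],
)

```text
t: 13.25
tcp_pos: [0.5935, 0.0594, 0.1034]
tool_rot: [3.139, 0.0, 1.284]
contact_force: [-0.1, -2.6, 5.2]
grip_width: 0.502
```

jog_arm(
  series=[
    [0,[0,0,-10],0],
    [0,[0,0,-25],0],
    [0,[0,0,-35],0],
    [0,[0,0,-35],0],
    [0,[0,0,-35],0],
    [0,[0,0,-25],0],
    [0,[-15,1.2,0],0],
    [0,[-32.5,2.6,0],0],
    [0,[-32.5,2.6,0],0],
    [0,[-32.5,2.6,0],0],
    [0,[-32.5,2.6,0],0],
    [0,[-32.5,2.6,0],0],
    [0,[-32.5,2.6,0],0],
    [0,[-32.5,2.6,0],0],
    [0,[-32.5,2.6,0],0],
    [0,[-32.5,2.6,0],0],
    [0,[-32.5,2.6,0],0],
    [0,[-32.5,2.6,0],0],
    [0,[-23,1.9,0],0],
    [0,[0,0,0],0],
  ],
)

```text
t: 14.92
tcp_pos: [0.5094, -0.3325, 0.2663]
tool_rot: [-3.142, 0.001, 1.28]
contact_force: [1.5, -0.0, -2.6]
grip_width: 0.503
```

jog_arm(
  series=[
    [0,[0,0,0],0],
    [0,[0,0,0],0],
  ],
)

```text
t: 15.08
tcp_pos: [0.511, -0.3279, 0.2668]
tool_rot: [3.141, -0.0, 1.284]
contact_force: [-0.1, -0.0, -3.0]
grip_width: 0.502
```

jog_arm(
  series=[
    [0,[0,0,12],0],
    [0,[0,0,30],0],
    [0,[0,0,30],0],
    [0,[0,0,30],0],
    [0,[0,0,30],0],
    [0,[0,0,18],0],
    [0,[0,0,9],0],
    [0,[0,0,4],0],
    [0,[0,0,1.5],0],
    [0,[0,0,0],0],
    [0,[0,0,0],0],
    [1,[0,0,0],0],
    [1,[0,0,0],0],
    [1,[0,0,0],0],
    [1,[0,0,0],0],
    [1,[0,0,-10],0],
    [1,[0,0,-30],0],
    [1,[0,0,-40],0],
    [1,[0,0,-40],0],
    [1,[0,0,-40],0],
  ],
)

```text
t: 16.75
tcp_pos: [0.5105, -0.328, 0.2644]
tool_rot: [3.141, 0.0, 1.284]
contact_force: [-0.0, 0.2, -0.2]
grip_width: 0.999
```

jog_arm(
  series=[
    [1,[0,0,0],0],
    [1,[0,0,0],0],
  ],
)

```text
t: 16.92
tcp_pos: [0.5119, -0.3294, 0.266]
tool_rot: [3.136, 0.003, 1.284]
contact_force: [0.5, 0.3, -1.1]
grip_width: 1.003
```

jog_arm(
  series=[
    [1,[25,-7.6,0],0],
    [1,[35.7,-10.75,0],0],
    [1,[35.7,-10.75,0],0],
    [1,[35.7,-10.75,0],0],
    [1,[35.7,-10.75,0],0],
    [1,[35.7,-10.75,0],0],
    [1,[35.7,-10.75,0],0],
    [1,[35.7,-10.75,0],0],
    [1,[35.7,-10.75,0],0],
    [1,[25,-7.6,0],0],
    [1,[0,0,0],0],
    [1,[0,0,35],0],
    [1,[0,0,35],0],
    [1,[0,0,35],0],
    [1,[0,0,30],0],
    [1,[0,0,18],0],
    [1,[0,0,8],0],
    [1,[0,0,0],0],
    [1,[0,0,0],0],
  ],
)

```text
t: 18.5
tcp_pos: [0.5088, 0.0219, 0.1013]
tool_rot: [-3.142, -0.0, 1.284]
contact_force: [-0.5, -0.2, 0.2]
grip_width: 1.0
```

jog_arm(
  series=[
    [0,[0,0,0],0],
    [0,[0,0,0],0],
    [0,[0,0,0],0],
    [0,[0,0,0],0],
    [0,[0,0,0],0],
    [0,[0,0,0],0],
  ],
)

```text
t: 19.0
tcp_pos: [0.5096, 0.0216, 0.1024]
tool_rot: [3.139, 0.001, 1.284]
contact_force: [-1.4, -2.4, 6.9]
grip_width: 0.503
```

jog_arm(
  series=[
    [0,[0,0,-10],0],
    [0,[0,0,-25],0],
    [0,[0,0,-35],0],
    [0,[0,0,-35],0],
    [0,[0,0,-35],0],
    [0,[0,0,-25],0],
    [0,[-15,1.4,0],0],
    [0,[-33,3.1,0],0],
    [0,[-33,3.1,0],0],
    [0,[-33,3.1,0],0],
    [0,[-33,3.1,0],0],
    [0,[-33,3.1,0],0],
    [0,[-33,3.1,0],0],
    [0,[-33,3.1,0],0],
    [0,[-33,3.1,0],0],
    [0,[-33,3.1,0],0],
    [0,[-33,3.1,0],0],
    [0,[-25,2.1,0],0],
    [0,[0,0,0],0],
    [0,[0,0,0],0],
  ],
)

```text
t: 20.67
tcp_pos: [0.4366, -0.3433, 0.2658]
tool_rot: [-3.141, -0.001, 1.282]
contact_force: [-0.3, 0.6, -1.9]
grip_width: 0.499
```

jog_arm(
  series=[
    [0,[0,0,0],0],
    [0,[0,0,0],0],
  ],
)

```text
t: 20.83
tcp_pos: [0.4375, -0.3415, 0.2662]
tool_rot: [3.141, -0.0, 1.285]
contact_force: [-0.0, 0.7, -1.5]
grip_width: 0.5
```

jog_arm(
  series=[
    [0,[0,0,12],0],
    [0,[0,0,30],0],
    [0,[0,0,30],0],
    [0,[0,0,30],0],
    [0,[0,0,30],0],
    [0,[0,0,18],0],
    [0,[0,0,9],0],
    [0,[0,0,4],0],
    [0,[0,0,2],0],
    [0,[0,0,0],0],
    [0,[0,0,0],0],
    [1,[0,0,0],0],
    [1,[0,0,0],0],
    [1,[0,0,0],0],
    [1,[0,0,0],0],
    [1,[0,0,-10],0],
    [1,[0,0,-30],0],
    [1,[0,0,-40],0],
    [1,[0,0,-40],0],
    [1,[0,0,-40],0],
  ],
)

```text
t: 22.5
tcp_pos: [0.4368, -0.3421, 0.2634]
tool_rot: [3.141, 0.0, 1.284]
contact_force: [0.2, -0.6, 0.8]
grip_width: 1.0
```

jog_arm(
  series=[
    [1,[8,-12,-20],0],
    [1,[33,-15,-20],0],
    [1,[33,-15,-20],0],
    [1,[33,-15,-10],0],
    [1,[33,-15,0],0],
    [1,[33,-15,0],0],
    [1,[33,-8,0],0],
    [1,[33,0,0],0],
    [1,[25,0,0],0],
    [1,[0,0,0],0],
    [1,[0,0,0],0],
  ],
)

```text
t: 23.42
tcp_pos: [0.4208, -0.0615, 0.3317]
tool_rot: [3.141, 0.0, 1.287]
contact_force: [0.2, -0.6, -0.7]
grip_width: 1.001
```

```bash
python3 - <<'E'
from m import *
s=manip.observe(); print(s['t'],s['tcp_pos'],s['contact_force'],s['grip_width'])
q=cap('scene');w=cap('wrist'); cv2.imwrite('pics/w5.png',np.hstack([w['color'][:320,100:540,::-1],q['color'][80:,60:420,::-1]]))
p=cap('side')
V=(q,p,w)
for col,x,y in [('red',.553,-.057),('blue',.593,.0605),('yellow',.510,.0215)]:
    l=[]
    for v in V:
        n,lab,st,c=cv2.connectedComponentsWithStats(mask(v,col,110)); u=proj(v,[x,y,.006])[0]
        i=min((i for i in range(1,n) if st[i,4]>60),key=lambda i:np.hypot(*(c[i]-u))); l.append((v,c[i])); print(v['name'],st[i,4],c[i].round(1),plane(v,c[i],.006)[:2].round(4))
    X,e=tri(l); print(col,X.round(4),round(e,4))
for o in ('stub','turntable'):
    l=[]
    for v in V:
        d=manip.pinpoint(o,v); d=[k for k in d if np.hypot(*(plane(v,k['pixel'],.004)[:2]-({'stub':[.572,.003],'turntable':[.478,.302]}[o])))<.03]
        if d: l.append((v,d[0]['pixel'])); print(v['name'],d[0]['p'],plane(v,d[0]['pixel'],.004).round(4)[:2])
    if len(l)>1: X,e=tri(l); print(o,X.round(4),round(e,4))
E
```

```text
23.4167 [ 0.42075453 -0.06145351  0.33168675] [ 0.2131828  -0.5597308  -0.68421665] 1.0007034938760555
scene 740 [308.3 236.5] [ 0.5537 -0.0573]
side 489 [312.6 188.2] [ 0.5497 -0.0558]
wrist 1168 [348.3 227.8] [ 0.5521 -0.0575]
red [ 0.5518 -0.0571  0.0042] 0.0017
scene 639 [365. 217.] [0.5923 0.06  ]
side 586 [279.1 224.9] [0.5895 0.0624]
wrist 982 [420.2 228.3] [0.5898 0.0603]
blue [0.5908 0.061  0.0037] 0.0006
scene 527 [324.  203.8] [0.511  0.0202]
side 565 [318.9 218.8] [0.5117 0.0232]
wrist 1249 [388.7 192.8] [0.5126 0.0206]
yellow [0.5119 0.0211 0.0051] 0.0014
scene 0.63 [0.5662 0.0094]
side 0.92 [ 5.704e-01 -3.000e-04]
wrist 0.61 [0.5687 0.0036]
stub [0.5682 0.0045 0.0094] 0.0023
scene 0.78 [0.4889 0.3015]
side 0.56 [0.4802 0.3002]
wrist 0.64 [0.4778 0.2965]
turntable [ 4.823e-01  3.015e-01 -1.000e-04] 0.0057
```

View pics/w5.png

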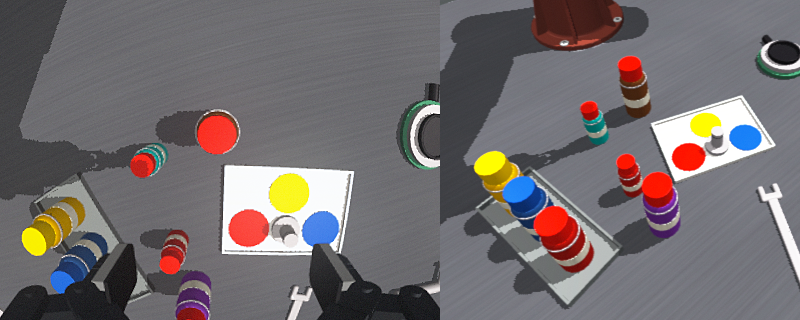

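The picture shows all three cans standing in the grey tray. The rack holds only the stub (at (287,230) in the left half) and the three bare spots. Measured heights of the spots are about 4–5 mm, which fits the text. Next is the stub.

jog_arm(
  series=[
    [1,[20.7,25,20],0],
    [1,[20.7,25,30],0],
    [1,[20.7,25,30],0],
    [1,[20.7,25,30],0],
    [1,[20.7,25,30],0],
    [1,[0,0,35],0],
    [1,[0,0,35],0],
    [1,[0,0,30],0],
    [1,[0,0,20],0],
    [1,[0,0,0],0],
    [1,[0,0,0],0],
  ],
)

```text
t: 24.78
tcp_pos: [0.5622, -0.0014, 0.0771]
tool_rot: [-3.139, 0.0, 1.284]
contact_force: [0.8, 1.0, 1.2]
grip_width: 1.003
```

```bash
python3 - <<'E'
from m import *
s=manip.observe(); print(s['t'],s['tcp_pos'],s['grip_width'])
w=cap('wrist'); d=manip.pinpoint('stub',w)
for k in d: print(k['p'],k['pixel'],plane(w,k['pixel'],.004).round(4))
im=w['color'].copy()
for P,c in ((circ([.570,.0025,.054],.012),(255,0,255)),(circ([.570,.0025,.004],.024),(0,255,0))):
    cv2.polylines(im,[proj(w,P).round().astype(int)],True,c)
cv2.imwrite('pics/w6.png',cv2.resize(im[60:340,180:460],None,fx=2,fy=2)[:,:,::-1])
E
```

```text
24.7833 [ 0.56221781 -0.00144494  0.07706712] 1.0027072506757135
0.61 [331.0, 211.5] [0.5691 0.0026 0.004 ]
```

View pics/w6.png

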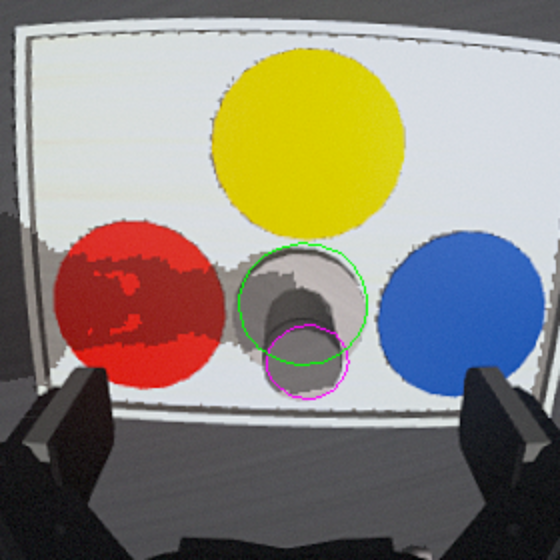

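The overlay matches the stub: green is the flange, magenta the top, and both are within about 2 mm. I'll correct about 8 mm and grip.

jog_arm(
  series=[
    [1,[5.5,6.7,0],0],
    [1,[0,0,20],0],
    [1,[0,0,20],0],
    [1,[0,0,12],0],
    [1,[0,0,5],0],
    [1,[0,0,0],0],
    [0,[0,0,0],0],
    [0,[0,0,0],0],
    [0,[0,0,0],0],
    [0,[0,0,0],0],
    [0,[0,0,0],0],
    [0,[0,0,0],0],
    [0,[0,0,0],0],
    [0,[0,0,0],0],
  ],
)

```text
t: 26.05
tcp_pos: [0.5716, 0.0018, 0.0215]
tool_rot: [3.14, -0.0, 1.284]
contact_force: [-1.3, -0.0, 5.6]
grip_width: 0.267
```

jog_arm(
  series=[
    [0,[0,0,-10],0],
    [0,[0,0,-25],0],
    [0,[0,0,-35],0],
    [0,[0,0,-35],0],
    [0,[0,0,-35],0],
    [0,[0,0,-20],0],
    [0,[15,-10,0],0],
    [0,[27.5,-18.2,0],0],
    [0,[27.5,-18.2,0],0],
    [0,[27.5,-18.2,0],0],
    [0,[27.5,-18.2,0],0],
    [0,[27.5,-18.2,0],0],
    [0,[27.5,-18.2,0],0],
    [0,[27.5,-18.2,0],0],
    [0,[27.5,-18.2,0],0],
    [0,[26.5,-18.2,0],0],
    [0,[0,0,0],0],
    [0,[0,0,0],0],
    [0,[0,0,0],0],
  ],
)

```text
t: 27.63
tcp_pos: [0.478, 0.3018, 0.1805]
tool_rot: [-3.141, 0.001, 1.285]
contact_force: [0.3, -0.2, -3.4]
grip_width: 0.26
```

```bash
python3 - <<'E'
from m import *
s=manip.observe(); print(s['t'],s['tcp_pos'],s['grip_width'])
V=[cap(n) for n in ('wrist','side','scene')]
ims=[]
for v in V:
    for k in manip.pinpoint('turntable',v)[:1]: print(v['name'],k['p'],k['pixel'],plane(v,k['pixel'],0).round(4))
    im=v['color'].copy()
    for P,c in ((circ([.479,.302,.036],.040),(255,0,255)),(circ([.479,.302,.024],.055),(255,0,0)),(circ([.479,.302,0],.062),(255,255,0))):
        cv2.polylines(im,[proj(v,P).round().astype(int)],True,c)
    u=proj(v,[.479,.302,.03])[0].astype(int); y0=min(max(u[1]-65,0),270);x0=u[0]-65
    ims.append(cv2.resize(im[y0:y0+130,x0:x0+130],(266,266),interpolation=cv2.INTER_CUBIC))
cv2.imwrite('pics/w7.png',np.hstack(ims)[:,:,::-1])
E
```

```text
27.6333 [0.47799005 0.30175705 0.18050351] 0.26010470766039584
wrist 0.56 [323.0, 175.2] [0.4804 0.3009 0.    ]
side 0.89 [295.8, 341.4] [0.4752 0.3008 0.    ]
scene 0.77 [404.2, 140.5] [0.4834 0.307  0.    ]
```

View pics/w7.png

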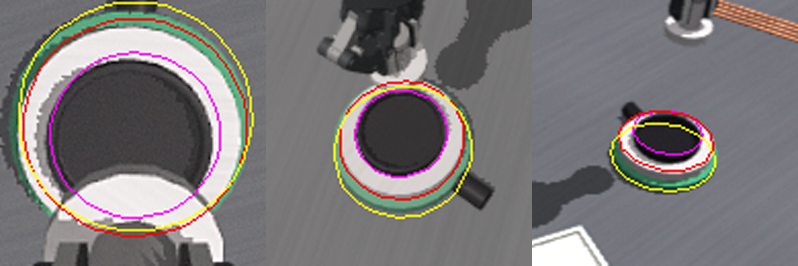

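The cup rim matches the model circle to within about 3 mm in all three views, so I'll lower with a small correction.

jog_arm(
  series=[
    [0,[-0.8,1.8,12],0],
    [0,[0,0,30],0],
    [0,[0,0,30],0],
    [0,[0,0,30],0],
    [0,[0,0,15],0],
    [0,[0,0,10],0],
    [0,[0,0,5],0],
    [0,[0,0,2],0],
    [0,[0,0,0],0],
    [0,[0,0,0],0],
  ],
)

```text
t: 28.77
tcp_pos: [0.4807, 0.3009, 0.048]
tool_rot: [3.14, -0.001, 1.284]
contact_force: [0.5, -0.2, -2.6]
grip_width: 0.265
```

jog_arm(
  series=[
    [0,[0,0,1.5],0],
    [0,[0,0,0],0],
    [0,[0,0,0],0],
    [1,[0,0,0],0],
    [1,[0,0,0],0],
    [1,[0,0,0],0],
    [1,[0,0,0],0],
    [1,[0,0,0],0],
    [1,[0,0,-10],0],
    [1,[0,0,-20],0],
    [1,[0,0,-40],0],
    [1,[0,0,-40],0],
    [1,[0,0,-40],0],
    [1,[0,0,-30],0],
    [1,[0,0,0],0],
    [1,[0,0,0],0],
  ],
)

```text
t: 30.1
tcp_pos: [0.481, 0.3011, 0.2284]
tool_rot: [3.138, -0.003, 1.284]
contact_force: [0.5, -0.1, -0.8]
grip_width: 0.999
```

```bash
python3 - <<'E'
from m import *
s=manip.observe(); print(s['t'],s['tcp_pos'],s['grip_width'])
V=[cap(n) for n in ('wrist','side','scene')]
ims=[]
for v in V:
    im=v['color'].copy(); u=proj(v,[.479,.302,.04])[0].astype(int); y0=min(max(u[1]-65,0),270);x0=u[0]-65
    ims.append(cv2.resize(im[y0:y0+130,x0:x0+130],(266,266),interpolation=cv2.INTER_CUBIC))
cv2.imwrite('pics/w8.png',np.hstack(ims)[:,:,::-1])
l=[]
for v in V:
    d=[k['pixel'] for k in manip.pinpoint('stub',v) if np.hypot(*(plane(v,k['pixel'],.028)[:2]-[.479,.302]))<.04]
    if d: l.append((v,d[0]));print(v['name'],plane(v,d[0],.028))
if len(l)>1: print('stub',tri(l))
for col,x,y in [('red',.585,-.314),('blue',.512,-.329),('yellow',.437,-.342)]:
    X0=np.array([x,y,.1205]); obs=[capmask(p,col,X0) for p in V[1:]]
    f=lambda X:np.concatenate([caphull(p,X)[0]-o[0] for p,o in zip(V[1:],obs)])
    r=least_squares(f,X0); print(col,r.x.round(4),f(r.x).round(1),[int(o[1]) for o in obs])
E
```

```text
30.1 [0.48100439 0.30106434 0.22839273] 0.9992873520202593
wrist [0.47996562 0.30211307 0.028     ]
side [0.4778697  0.30375292 0.028     ]
scene [0.47367671 0.30059572 0.028     ]
stub (array([0.47726234, 0.30193495, 0.02851856]), np.float64(0.003720893090900735))
red [ 0.5316 -0.303   0.0074] [15.5 -9.1 13.   4.4] [96, 992]Traceback (most recent call last):
  File "<stdin>", line 15, in <module>
  File "m.py", line 11, in capmask
    i=min((i for i in range(1,n) if st[i,4]>60),key=lambda i:np.hypot(*(c[i]-u))); return c[i],st[i,4]
ValueError: min() iterable argument is empty
```

View pics/w8.png

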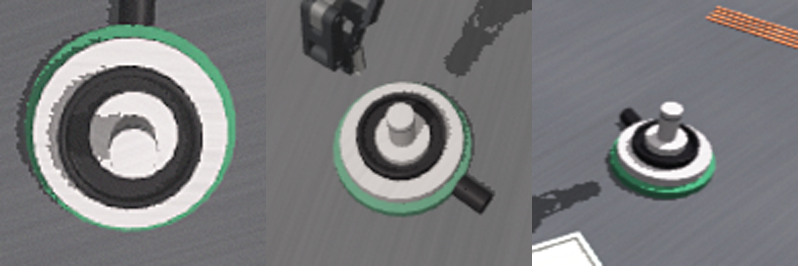

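The picture shows the stub upright and centred in the black cup. Its triangulated base height is 28.5 mm, about 2 mm from the cup's centre. Now I put the cans back, red first.

jog_arm(
  series=[
    [1,[-20,10,-20],0],
    [1,[-35,17.1,-10],0],
    [1,[-36,17.5,-10],0],
    [1,[-36,17.5,0],0],
    [1,[-36,17.5,0],0],
    [1,[-36,17.5,0],0],
    [1,[-36,17.5,0],0],
    [1,[-36,17.5,0],0],
    [1,[-36,17.5,0],0],
    [1,[-36,17.5,0],0],
    [1,[-36,17.5,0],0],
    [1,[-36,17.5,0],0],
    [1,[-36,17.5,0],0],
    [1,[-36,17.5,0],0],
    [1,[-36,17.5,0],0],
    [1,[-37.5,19.2,0],0],
    [0.99,[0,0,0],0],
    [1,[0,0,0],0],
    [1,[0,0,0],0],
  ],
)

```text
t: 31.98
tcp_pos: [0.5835, -0.3137, 0.2643]
tool_rot: [-3.14, -0.001, 1.284]
contact_force: [-0.2, 0.6, 0.4]
grip_width: 1.0
```

```bash
python3 - <<'E'
from m import *
s=manip.observe(); print(s['t'],s['tcp_pos'],s['contact_force'])
w=cap('wrist')
for n,c in [('red',(.585,-.314)),('blue',(.511,-.3285)),('yellow',(.437,-.342))]:
    m,a=capmask(w,n,np.r_[c,.136]); print(n,a,plane(w,m,.136).round(4))
E
```

```text
31.9833 [ 0.5834981  -0.31365435  0.26431529] [-0.1956756   0.6331656   0.43428183]
red 1776 [ 0.5846 -0.3147  0.136 ]
blue 1833 [ 0.511  -0.3284  0.136 ]
yellow 1967 [ 0.4417 -0.3405  0.136 ]
```

jog_arm(
  series=[
    [1,[0,1,15],0],
    [1,[0,0,35],0],
    [1,[0,0,35],0],
    [1,[0,0,35],0],
    [1,[0,0,20],0],
    [1,[0,0,13],0],
    [1,[0,0,8],0],
    [1,[0,0,0],0],
    [0,[0,0,0],0],
    [0,[0,0,0],0],
    [0,[0,0,0],0],
    [0,[0,0,0],0],
    [0,[0,0,0],0],
    [0,[0,0,0],0],
  ],
)

```text
t: 33.2
tcp_pos: [0.5856, -0.3151, 0.1061]
tool_rot: [3.139, 0.001, 1.284]
contact_force: [0.0, -0.6, 6.1]
grip_width: 0.497
```

jog_arm(
  series=[
    [0,[0,0,-10],0],
    [0,[0,0,-25],0],
    [0,[0,0,-35],0],
    [0,[0,0,-35],0],
    [0,[0,0,-35],0],
    [0,[0,0,-25],0],
    [0,[15,-6.6,0],0],
    [0,[28.5,-12.6,0],0],
    [0,[28.5,-12.6,0],0],
    [0,[28.5,-12.6,0],0],
    [0,[28.5,-12.6,0],0],
    [0,[28.5,-12.6,0],0],
    [0,[28.5,-12.6,0],0],
    [0,[28.5,-12.6,0],0],
    [0,[24,-10.4,0],0],
    [0,[0,0,0],0],
    [0,[0,0,0],0],
    [0,[0,0,0],0],
  ],
)

```text
t: 34.7
tcp_pos: [0.5514, -0.056, 0.2696]
tool_rot: [3.141, 0.0, 1.284]
contact_force: [0.9, -0.3, -1.4]
grip_width: 0.496
```

jog_arm(
  series=[
    [0,[0,1,12],0],
    [0,[0,0,30],0],
    [0,[0,0,30],0],
    [0,[0,0,30],0],
    [0,[0,0,30],0],
    [0,[0,0,15],0],
    [0,[0,0,8],0],
    [0,[0,0,4],0],
    [0,[0,0,1.5],0],
    [0,[0,0,0],0],
    [0,[0,0,0],0],
    [1,[0,0,0],0],
    [1,[0,0,0],0],
    [1,[0,0,0],0],
    [1,[0,0,0],0],
    [1,[0,0,-10],0],
    [1,[0,0,-30],0],
    [1,[0,0,-40],0],
    [1,[0,0,-40],0],
    [1,[0,0,-40],0],
  ],
)

```text
t: 36.37
tcp_pos: [0.5518, -0.0558, 0.2713]
tool_rot: [3.141, -0.0, 1.284]
contact_force: [0.9, -0.4, 0.5]
grip_width: 0.999
```

```bash
python3 - <<'E'
from m import *
s=manip.observe(); print(s['t'],s['tcp_pos'],s['contact_force'])
w=cap('wrist'); m,a=capmask(w,'red',np.r_[.552,-.057,.138]); print(a,plane(w,m,.138).round(4))
q=cap('scene');p=cap('side')
cv2.imwrite('pics/w9.png',np.hstack([w['color'][60:300,200:480,::-1],q['color'][120:360,200:430,::-1],p['color'][60:300,200:430,::-1]]))
E
```

```text
36.3667 [ 0.55179682 -0.05580822  0.27129486] [ 0.85963899 -0.38441702  0.46329875]
1648 [ 0.5528 -0.0567  0.138 ]
```

View pics/w9.png

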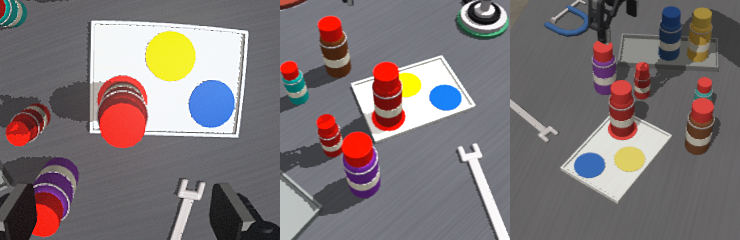

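jog_arm(
  series=[
    [1,[-23,3.1,0],0],
    [1,[-32.5,4.6,0],0],
    [1,[-32.5,4.6,0],0],
    [1,[-32.5,4.6,0],0],
    [1,[-32.5,4.6,0],0],
    [1,[-32.5,4.6,0],0],
    [1,[-32.5,4.6,0],0],
    [1,[-32.5,4.6,0],0],
    [1,[-22.5,2.8,0],0],
    [1,[0,0,0],0],
    [1,[0,0,15],0],
    [1,[0,0,35],0],
    [1,[0,0,35],0],
    [1,[0,0,35],0],
    [1,[0,0,25],0],
    [1,[0,0,15],0],
    [1,[0,0,7],0],
    [1,[0,0,0],0],
    [1,[0,0,0],0],
  ],
)

```text
t: 38.1
tcp_pos: [0.5117, -0.3284, 0.1022]
tool_rot: [3.141, -0.0, 1.284]
contact_force: [0.3, -0.5, 0.2]
grip_width: 1.0
```

jog_arm(
  series=[
    [0,[0,0,0],0],
    [0,[0,0,0],0],
    [0,[0,0,0],0],
    [0,[0,0,0],0],
    [0,[0,0,0],0],
    [0,[0,0,0],0],
  ],
)

```text
t: 38.6
tcp_pos: [0.5122, -0.3291, 0.1029]
tool_rot: [3.14, 0.001, 1.284]
contact_force: [0.0, 0.9, 5.2]
grip_width: 0.503
```

jog_arm(
  series=[
    [0,[0,0,-15],0],
    [0,[0,0,-30],0],
    [0,[0,0,-35],0],
    [0,[0,0,-35],0],
    [0,[0,0,-35],0],
    [0,[0,0,-25],0],
    [0,[15,-1.3,0],0],
    [0,[32.5,-2.8,0],0],
    [0,[32.5,-2.8,0],0],
    [0,[32.5,-2.8,0],0],
    [0,[32.5,-2.8,0],0],
    [0,[32.5,-2.8,0],0],
    [0,[32.5,-2.8,0],0],
    [0,[32.5,-2.8,0],0],
    [0,[32.5,-2.8,0],0],
    [0,[32.5,-2.8,0],0],
    [0,[32.5,-2.8,0],0],
    [0,[32.5,-2.8,0],0],
    [0,[23.5,-2.2,0],0],
    [0,[0,0,0],0],
  ],
)

```text
t: 40.27
tcp_pos: [0.5903, 0.0656, 0.2753]
tool_rot: [-3.14, -0.001, 1.288]
contact_force: [0.1, 0.0, -2.4]
grip_width: 0.498
```

jog_arm(
  series=[
    [0,[0,0,0],0],
    [0,[0,0,0],0],
    [0,[0,0,0],0],
  ],
)

```text
t: 40.52
tcp_pos: [0.5904, 0.0602, 0.2761]
tool_rot: [-3.141, 0.0, 1.283]
contact_force: [0.1, 0.3, -2.5]
grip_width: 0.497
```

Base is at 0.1772; I'll lower by 170.

jog_arm(
  series=[
    [0,[0,0,15],0],
    [0,[0,0,32],0],
    [0,[0,0,32],0],
    [0,[0,0,32],0],
    [0,[0,0,30],0],
    [0,[0,0,15],0],
    [0,[0,0,8],0],
    [0,[0,0,4],0],
    [0,[0,0,2],0],
    [0,[0,0,0],0],
    [0,[0,0,0],0],
    [1,[0,0,0],0],
    [1,[0,0,0],0],
    [1,[0,0,0],0],
    [1,[0,0,0],0],
    [1,[0,0,-10],0],
    [1,[0,0,-30],0],
    [1,[0,0,-40],0],
    [1,[0,0,-40],0],
    [1,[0,0,-40],0],
  ],
)

```text
t: 42.18
tcp_pos: [0.5902, 0.061, 0.2693]
tool_rot: [3.141, -0.0, 1.284]
contact_force: [1.7, -0.3, 0.5]
grip_width: 0.998
```

```bash
python3 - <<'E'
from m import *
s=manip.observe(); print(s['t'],s['tcp_pos'],s['contact_force'])
w=cap('wrist')
for n,c in [('red',(.552,-.057)),('blue',(.591,.061))]:
    m,a=capmask(w,n,np.r_[c,.138]); print(n,a,plane(w,m,.138).round(4))
E
```

```text
42.1833 [0.59019318 0.06100339 0.26931709] [ 1.70634063 -0.29359729  0.54585356]
red 1173 [ 0.5524 -0.0565  0.138 ]
blue 1622 [0.5905 0.0612 0.138 ]
```

jog_arm(
  series=[
    [1,[-24,-1.6,0],0],
    [1,[-34.5,-2.6,0],0],
    [1,[-34.5,-2.6,0],0],
    [1,[-34.5,-2.6,0],0],
    [1,[-34.5,-2.6,0],0],
    [1,[-34.5,-2.6,0],0],
    [1,[-34.5,-2.6,0],0],
    [1,[-34.5,-2.6,0],0],
    [1,[-34.5,-2.6,0],0],
    [1,[-34.5,-2.6,0],0],
    [1,[-34.5,-2.6,0],0],
    [1,[-34.5,-2.6,0],0],
    [1,[-25.5,-1.4,0],0],
    [1,[0,0,0],0],
    [1,[0,0,0],0],
  ],
)

```text
t: 43.48
tcp_pos: [0.4384, -0.3426, 0.2671]
tool_rot: [3.141, -0.0, 1.282]
contact_force: [-0.2, -0.3, 0.2]
grip_width: 0.997
```

jog_arm(
  series=[
    [1,[0,0,15],0],
    [1,[0,0,35],0],
    [1,[0,0,35],0],
    [1,[0,0,35],0],
    [1,[0,0,25],0],
    [1,[0,0,14],0],
    [1,[0,0,7],0],
    [1,[0,0,0],0],
    [0,[0,0,0],0],
    [0,[0,0,0],0],
    [0,[0,0,0],0],
    [0,[0,0,0],0],
    [0,[0,0,0],0],
    [0,[0,0,0],0],
  ],
)

```text
t: 44.65
tcp_pos: [0.4397, -0.3425, 0.1024]
tool_rot: [3.139, 0.001, 1.284]
contact_force: [-1.0, 0.2, 5.9]
grip_width: 0.504
```

jog_arm(
  series=[
    [0,[0,0,-15],0],
    [0,[0,0,-30],0],
    [0,[0,0,-35],0],
    [0,[0,0,-35],0],
    [0,[0,0,-35],0],
    [0,[0,0,-20],0],
    [0,[15,-1.5,0],0],
    [0,[33,-3.1,0],0],
    [0,[33,-3.1,0],0],
    [0,[33,-3.1,0],0],
    [0,[33,-3.1,0],0],
    [0,[33,-3.1,0],0],
    [0,[33,-3.1,0],0],
    [0,[33,-3.1,0],0],
    [0,[33,-3.1,0],0],
    [0,[33,-3.1,0],0],
    [0,[33,-3.1,0],0],
    [0,[24,-2.5,0],0],
    [0,[0,0,0],0],
    [0,[0,0,0],0],
  ],
)

```text
t: 46.32
tcp_pos: [0.5094, 0.0238, 0.2699]
tool_rot: [-3.14, -0.0, 1.287]
contact_force: [-0.5, -0.9, -1.9]
grip_width: 0.495
```

jog_arm(
  series=[
    [0,[0,0,0],0],
    [0,[0,0,0],0],
  ],
)

```text
t: 46.48
tcp_pos: [0.5096, 0.0216, 0.2703]
tool_rot: [-3.141, 0.0, 1.283]
contact_force: [0.0, -1.0, -1.1]
grip_width: 0.497
```

jog_arm(
  series=[
    [0,[0,1,13],0],
    [0,[0,0,31],0],
    [0,[0,0,31],0],
    [0,[0,0,31],0],
    [0,[0,0,30],0],
    [0,[0,0,15],0],
    [0,[0,0,8],0],
    [0,[0,0,4],0],
    [0,[0,0,2],0],
    [0,[0,0,0],0],
    [0,[0,0,0],0],
    [1,[0,0,0],0],
    [1,[0,0,0],0],
    [1,[0,0,0],0],
    [1,[0,0,0],0],
    [1,[0,0,-10],0],
    [1,[0,0,-30],0],
    [1,[0,0,-40],0],
    [1,[0,0,-40],0],
    [1,[0,0,-40],0],
  ],
)

```text
t: 48.15
tcp_pos: [0.5103, 0.0221, 0.2683]
tool_rot: [3.141, -0.0, 1.284]
contact_force: [2.1, -0.8, 0.1]
grip_width: 1.001
```

jog_arm(
  series=[
    [1,[-10,-20,-20],0],
    [1,[-20,-20,-20],0],
    [1,[-25,-20,-20],0],
    [1,[-25,-10,0],0],
    [1,[0,0,0],0],
    [1,[0,0,0],0],
  ],
)

```text
t: 48.65
tcp_pos: [0.4208, -0.0358, 0.3269]
tool_rot: [3.139, 0.0, 1.282]
contact_force: [-0.6, -1.1, -0.2]
grip_width: 0.999
```

```bash
python3 - <<'E'
from m import *
s=manip.observe(); print(s['t'],s['tcp_pos'],s['contact_force'])
w=cap('wrist')
for n,c in [('red',(.552,-.0573)),('blue',(.5908,.061)),('yellow',(.512,.021))]:
    m,a=capmask(w,n,np.r_[c,.138]); X=plane(w,m,.138); print(n,a,X.round(4),'off mm',(1e3*(X[:2]-c)).round(1))
q=cap('scene');p=cap('side')
cv2.imwrite('pics/w10.png',np.hstack([w['color'][60:340,220:520,::-1],q['color'][80:360,220:460,::-1],p['color'][120:400,200:400,::-1]]))
E
```

```text
48.65 [ 0.42080111 -0.03578657  0.32694271] [-0.58599587 -1.09478157 -0.19866469]
red 808 [ 0.5529 -0.0569  0.138 ] off mm [0.9 0.4]
blue 83 [0.5092 0.0525 0.138 ] off mm [-81.6  -8.5]
yellow 1019 [0.5089 0.0218 0.138 ] off mm [-3.1  0.8]
```

View pics/w10.png

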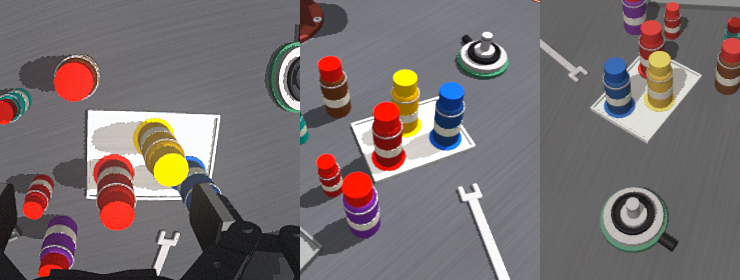

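The final picture shows all three cans upright on their own spots and the stub upright in the cup. Blue's reading this time is false because a finger hides its cap. Its earlier reading was within 1 mm of the spot. Handing in.

```bash
python3 -c "
from plant import manip
print(manip.finish_job(), manip.observe()['t'])"
```

```text
the job is handed in; nothing more can be done
the job is handed in; nothing more can be done
```

I moved the three cans to the side tray, seated the stub in the turntable's black cup, put each can back on its own spot, and handed the job in. The last clock reading before handing in was about 49 s of the 144 s allowed; finishing gave no verdict.

- **Stub:** it stands upright, with its base at about 28.5 mm and roughly 2 mm from the cup's centre. The three views disagreed by up to about 4 mm.
- **Cans:** all three stand upright. Measured from their caps, red is about 1 mm and yellow about 3 mm off their spots.
- **Failed check:** the last reading for blue was false because a finger hid its cap. The reading just after it was released put it within 1 mm of its spot, and the last scene and side pictures show it upright there.
- **Another failed check:** a fit of the can positions in the side tray, run after the stub was seated, came out wrong for red and stopped with an error at blue. I replaced it with a wrist-camera reading before picking the cans up again.

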